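# Coffee row from the draining rack to the serving tray, in reverse

### The arm

A 6-joint arm with a two-finger parallel gripper is mounted at the origin on a cart in front of the work surface, level with it; the furniture and walls round the work are solid. World frame = base frame: x ahead of the robot, y to its left, z up, the work surface at z = 0. Lengths are in m, angles in rad, forces in N, time in s.
With the tool pointing down it reaches from about 0.325 to 0.775 m from the base axis. Payload 5.5 kg.
Tool frame: the origin (TCP) lies between the finger pads, 19 mm behind the fingertips; this is the grasp point; z points along the fingers, y is the line along which they close (so a half turn about z gives the same grasp; the last joint's range is limited). The gripper opens to 85 mm and grips with 20 to 120 N. Pads are 22 mm wide; open, the fingers measure 114 mm over their backs; the gripper's body (76 mm by 85 mm) begins 54 mm behind the grasp point. The pads swing forward as they close: fully open they stand 13 mm farther back than shut.
Start: joints at [-1.38, 0.091, 1.231, -0, 1.82, -0.057], TCP at [0.147, -0.582, 0.25] pointing down, gripper open.
Joint ranges: [-2.87, 2.87], [-0.86, 2.18], [0.17, 2.46], [-1.51, 4.65], [0.06, 2.69], [-2.65, 2.65]. Speed limits (rad/s): [2.57, 2.57, 3.01, 3.14, 3.14, 3.14].

### API

Orientations are given as a rotation vector (axis times angle).
In Python, from workcell import state, read_camera, camera_model, close_job gives the robot as it stands.
- The arm moves only by the tool step_arm, never from a script. Its argument "rows" is a list of rows, each an object of numbers: "jaw": the closure, from -1 (fully open) to 1 (shut); "dx", "dy", "dz": the shift along the world's x, y, z in a scale on which 1.0 is 60 cm; "turn": the turn about the world's z in a scale on which 1.0 is pi/2 rad. In form: [{"jaw": .., "dx": .., "dy": .., "dz": .., "turn": ..}, ...]. A call has 1 to 12 rows; each row is the pose to reach, as a shift and turn from the pose commanded when the call began; what a row does not reach only later rows make up. A row lasts 1/10 s, in which the tool goes at most 50 mm and 8.59 degrees, less where a joint would pass 70% of its speed; a pose out of reach is approached as far as the arm can. A shift or turn number past 1, either way, is cut back to 1. A call with a gripper value outside its range is refused whole. The fingers move at their own pace and stop on an object; "grip_force" is the grip in N (left out, the last holds). Time passes only in rows, so rows that repeat a pose let the fingers close. It gives the time, the measured TCP pose, the force, the opening and the grip force at its end, in the units of the state.
- state(): the state, without advancing time (a new reading comes with each control period).
- read_camera(name): name is "scene" or "top" or "wrist"; returns (picture, depth): 420x560x3 uint8, blue, green, red; 420x560 float32, m along the optical axis (not along the pixel's ray), 0 where there is no reading.
- camera_model(name): a dict with "mtx" (3x3 intrinsics, pixels), "distortion" ([k1, k2, p1, p2, k3] as OpenCV has them; the pictures are not rectified), "R" (3x3) and "t" (3): a world point X has camera coordinates R X + t. Camera axes: x right, y down, z forward; pixel columns grow to the right and rows downward; lengths in m; the calibration is good to about 2 mm. A picture is of the moment at which its call begins: read the wrist's pose just before it. camera_model takes no time and is no camera call; for the wrist camera it gives the pose at the moment of the call.
- close_job(): hands the job in; it is judged then, once.
The state is a dict: "time": time; "joint_positions": joint angles; "dq": joint speeds; "joint_torque": joint torques, N m; "tcp_pos": TCP position; "orientation": TCP orientation; "force": force on the tool from outside, world axes, zero at the start; "ft_torque": the same for the moment, N m; "grip_width": finger opening in m; "grasp_force": force on a finger pad.
Only numpy, scipy, OpenCV 4.12 (cv2) and the standard library are available. Lean on these libraries where they do the work, as an engineer would, in place of code of your own. Each camera call takes 0.05 s, during which the arm holds its last target. There are 200 camera calls.

### The job

Move the three upside-down espresso cups and the tamper from the wire draining rack to the wooden tray in reverse order: the thing at the left end of the rack goes on the right-hand pad of the tray, the next on the second pad from the right, and so on, the right-hand one ending on the left pad (left and right as the robot sees them). Stand each one centred on its own grey pad, the same way up as it stood, let it go, and tip none of them over on the way.

Things in the scene. Friction and masses are not known exactly. Their poses are not given: they have to be found in the camera images.
- black_cup: black espresso cup standing upside down, round, 62 mm across at the mouth (below), tapering to 52 mm at 45 mm height, 56 mm high, closed on top, about 0.1 kg. Origin: centre of its underside, z up. Starts on the red coaster. Grip from above, TCP about 30 mm over its underside, fingers closing across the row (along the rack's x): along the row the gaps are only 12 mm.
- brown_cup: brown espresso cup standing upside down, round, 62 mm across at the mouth (below), tapering to 52 mm at 45 mm height, 56 mm high, closed on top, about 0.1 kg. Origin: centre of its underside, z up. Starts on the yellow coaster. Grip from above, TCP about 30 mm over its underside, fingers closing across the row (along the rack's x): along the row the gaps are only 12 mm.
- cream_cup: cream-white espresso cup standing upside down, round, 62 mm across at the mouth (below), tapering to 52 mm at 45 mm height, 56 mm high, closed on top, about 0.1 kg. Origin: centre of its underside, z up. Starts on the blue coaster. Grip from above, TCP about 30 mm over its underside, fingers closing across the row (along the rack's x): along the row the gaps are only 12 mm.
- tamper: coffee tamper standing on its round foot, 58 mm across, brown wooden knob on top, 76 mm high. Origin: centre of its underside, z up. Starts on the green coaster. About 0.35 kg. To the gripper it is a cone, 58 mm wide at 9 mm height, 39 mm at 66 mm. Grip its knob from above, TCP about 50 mm over the underside, fingers closing across the row.
- red_coaster: red round coaster, 70 mm across, 3 mm thick, fixed on the wire rack. The black cup starts on it, so it marks that thing's place in the row throughout. Origin: centre of its underside; the thing stands 3 mm higher.
- yellow_coaster: yellow round coaster, 70 mm across, 3 mm thick, fixed on the wire rack. The brown cup starts on it, so it marks that thing's place in the row throughout. Origin: centre of its underside; the thing stands 3 mm higher.
- blue_coaster: blue round coaster, 70 mm across, 3 mm thick, fixed on the wire rack. The cream cup starts on it, so it marks that thing's place in the row throughout. Origin: centre of its underside; the thing stands 3 mm higher.
- green_coaster: green round coaster, 70 mm across, 3 mm thick, fixed on the wire rack. The tamper starts on it, so it marks that thing's place in the row throughout. Origin: centre of its underside; the thing stands 3 mm higher.
- wire_rack: steel wire draining rack, fixed, 304 x 84 mm, top 12 mm over the worktop. Origin on the worktop under the row's middle; x along its width, y along the row to the robot's left (turned up to 0.07 rad), z up. Coasters at x 0, y +111, +37, -37, -111 mm. Rack and tray lie one behind the other, either one nearer. A wall cabinet hangs 0.49 m over the worktop from x = 0.61 m on: keep lifts low.
- wood_tray: wooden tray, fixed, 360 x 84 mm, floor 8 mm over the worktop, lip 4 mm above the floor. Origin on the worktop under the middle of the pads; x along its width, y along the row to the robot's left (turned up to 0.07 rad), z up. Four flat grey felt pads, 70 mm across, at x 0, y +111, +37, -37, -111 mm; things stand there at z 8 mm. A loose orange box, 26 mm high, stands on its left end at y +178 mm.
Things that resemble listed ones, but are neither listed nor needed, are in the scene too. Leave any pink look-alike of the black_cup alone.

How it is judged:
At the end, for the whole second after the job is handed in: Each cup and the tamper stands on the tray, upright as it began (within 0.1 rad), underside at the tray's floor, at rest and released, its centre within 12 mm along and 12 mm across of the centre of the pad that mirrors its start: start at y on the rack, end at -y on the tray (x of black_cup in the frame of wood_tray between -0.012 and 0.012 m and z of black_cup in the frame of wood_tray between 0.004 and 0.014 m and angle between each of black_cup, brown_cup, cream_cup, tamper's own z axis and vertical below 0.1 rad and linear speed of each of black_cup, brown_cup, cream_cup, tamper below 0.02 m/s and contact force between each of black_cup, brown_cup, cream_cup, tamper and the fingers below 0.05 N and ((y of red_coaster in the frame of wire_rack between -0.131 and -0.091 m and y of black_cup in the frame of wood_tray between 0.099 and 0.123 m) or (y of red_coaster in the frame of wire_rack between -0.057 and -0.017 m and y of black_cup in the frame of wood_tray between 0.025 and 0.049 m) or (y of red_coaster in the frame of wire_rack between 0.017 and 0.057 m and y of black_cup in the frame of wood_tray between -0.049 and -0.025 m) or (y of red_coaster in the frame of wire_rack between 0.091 and 0.131 m and y of black_cup in the frame of wood_tray between -0.123 and -0.099 m)) and x of brown_cup in the frame of wood_tray between -0.012 and 0.012 m and z of brown_cup in the frame of wood_tray between 0.004 and 0.014 m and ((y of yellow_coaster in the frame of wire_rack between -0.131 and -0.091 m and y of brown_cup in the frame of wood_tray between 0.099 and 0.123 m) or (y of yellow_coaster in the frame of wire_rack between -0.057 and -0.017 m and y of brown_cup in the frame of wood_tray between 0.025 and 0.049 m) or (y of yellow_coaster in the frame of wire_rack between 0.017 and 0.057 m and y of brown_cup in the frame of wood_tray between -0.049 and -0.025 m) or (y of yellow_coaster in the frame of wire_rack between 0.091 and 0.131 m and y of brown_cup in the frame of wood_tray between -0.123 and -0.099 m)) and x of cream_cup in the frame of wood_tray between -0.012 and 0.012 m and z of cream_cup in the frame of wood_tray between 0.004 and 0.014 m and ((y of blue_coaster in the frame of wire_rack between -0.131 and -0.091 m and y of cream_cup in the frame of wood_tray between 0.099 and 0.123 m) or (y of blue_coaster in the frame of wire_rack between -0.057 and -0.017 m and y of cream_cup in the frame of wood_tray between 0.025 and 0.049 m) or (y of blue_coaster in the frame of wire_rack between 0.017 and 0.057 m and y of cream_cup in the frame of wood_tray between -0.049 and -0.025 m) or (y of blue_coaster in the frame of wire_rack between 0.091 and 0.131 m and y of cream_cup in the frame of wood_tray between -0.123 and -0.099 m)) and x of tamper in the frame of wood_tray between -0.012 and 0.012 m and z of tamper in the frame of wood_tray between 0.004 and 0.014 m and ((y of green_coaster in the frame of wire_rack between -0.131 and -0.091 m and y of tamper in the frame of wood_tray between 0.099 and 0.123 m) or (y of green_coaster in the frame of wire_rack between -0.057 and -0.017 m and y of tamper in the frame of wood_tray between 0.025 and 0.049 m) or (y of green_coaster in the frame of wire_rack between 0.017 and 0.057 m and y of tamper in the frame of wood_tray between -0.049 and -0.025 m) or (y of green_coaster in the frame of wire_rack between 0.091 and 0.131 m and y of tamper in the frame of wood_tray between -0.123 and -0.099 m))); the robot touches nothing.
It fails at once if the black cup is tipped over (angle between black_cup's own z axis and vertical above 0.6 rad).
It fails at once if the brown cup is tipped over (angle between brown_cup's own z axis and vertical above 0.6 rad).
It fails at once if the cream cup is tipped over (angle between cream_cup's own z axis and vertical above 0.6 rad).
It fails at once if the tamper is tipped over (angle between tamper's own z axis and vertical above 0.6 rad).
It also fails if it takes over 83 s, if anything falls off the work surface, if the arm or the gripper's body presses on something with over 40 N, if the wrist force passes 120 N, or if a joint passes its speed limit or range.

## Working session

There is one attempt and no reset: what is moved stays moved. The work goes in short steps, Python scripts to look and compute and a tool call to move; the robot and the scene stay as the last step left them, time stands still between calls to the robot, and variables do not carry over. Pictures are saved under pics/ and viewed, at most 14 in all, crops included, and the job is handed in when it is done.

Besides the shell and the picture viewer there is one more tool, called after ">>>" by a JSON object that holds its "fn" and its "kwargs". step_arm: Moves the arm, as the interface text tells. Its arguments: {"type":"object","properties":{"rows":{"type":"array","items":{"type":"object","properties":{"jaw":{"type":"number"},"dx":{"type":"number"},"dy":{"type":"number"},"dz":{"type":"number"},"turn":{"type":"number"}}}},"grip_force":{"type":"number"}},"required":["rows"]}

```bash
mkdir -p pics
python3 - <<'E'
from workcell import state, read_camera, camera_model
import cv2,numpy as np
s=state();print(s)
for n in("top","scene"):
    i,d=read_camera(n);cv2.imwrite(f"pics/{n}0.png",i);np.savez(f"{n}0.npz",i=i,d=d,**{k:np.array(v) for k,v in camera_model(n).items()})
    m=camera_model(n);print(n,m)
E
```

```text
{'time': 0.0, 'joint_positions': array([-1.37972700e+00,  9.18784619e-02,  1.23189630e+00,  1.71853989e-05,
        1.81984301e+00, -5.66561366e-02]), 'dq': array([ 0.00186828, -0.00019886, -0.00013465,  0.00014437,  0.00232023,
        0.00068869]), 'joint_torque': array([ 1.86419289e-03, -4.58726478e+01, -4.18022060e+01,  6.92535446e-05,
        1.14243611e-02,  7.04911969e-06]), 'tcp_pos': array([ 0.14709904, -0.58141954,  0.24883324]), 'orientation': array([-3.11551733e+00, -3.87888819e-01,  1.87396443e-04]), 'force': array([-0.24225093,  0.16865247, -0.86512158]), 'ft_torque': array([-0.02585876, -0.03440849,  0.01884526]), 'grasp_force': 0.0, 'grip_width': 0.08534420522732507}
top {'mtx': array([[498.28291265,   0.        , 283.03068093],
       [  0.        , 498.28291265, 208.54503589],
       [  0.        ,   0.        ,   1.        ]]), 'distortion': array([-0.01191319,  0.        ,  0.        ,  0.        ,  0.        ]), 'R': array([[-0.0194057 , -0.99948015, -0.02574579],
       [-0.99530711,  0.02175351, -0.09428971],
       [ 0.09480075,  0.02379521, -0.99521184]]), 't': array([-0.21541954,  0.50640199,  1.01119984])}
scene {'mtx': array([[403.11741161,   0.        , 282.02514247],
       [  0.        , 403.11741161, 206.2988529 ],
       [  0.        ,   0.        ,   1.        ]]), 'distortion': array([-0.01600472,  0.        ,  0.        ,  0.        ,  0.        ]), 'R': array([[ 0.49858819, -0.86683795,  0.00133464],
       [-0.43076355, -0.24910226, -0.86740465],
       [ 0.75223173,  0.4319028 , -0.49760164]]), 't': array([-0.43915338,  0.21183667,  0.63709718])}
```

View pics/top0.png

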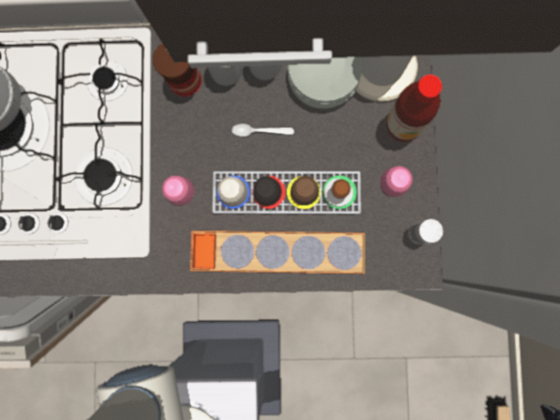

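View pics/scene0.png

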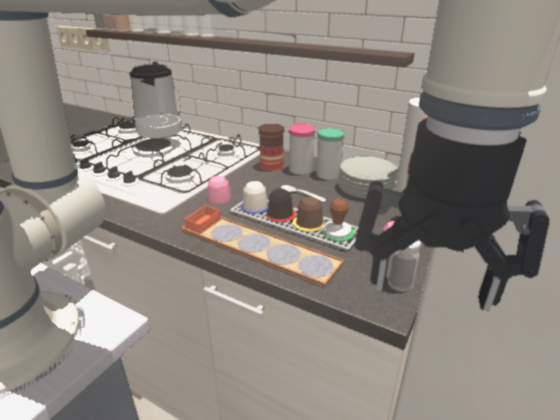

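```bash
cat > h.py <<'E'
import cv2,numpy as np
def toworld(m,uv,z):
    p=cv2.undistortPoints(np.float64(uv).reshape(-1,1,2),m["mtx"],m["distortion"])[:,0]
    r=np.c_[p,np.ones(len(p))]@m["R"]; c=-m["R"].T@m["t"]
    return c+r*((z-c[2])/r[:,2])[:,None]
def cloud(m,d):
    v,u=np.mgrid[:d.shape[0],:d.shape[1]]
    p=cv2.undistortPoints(np.float64(np.c_[u.ravel(),v.ravel()]).reshape(-1,1,2),m["mtx"],m["distortion"])[:,0]
    return ((np.c_[p,np.ones(len(p))]*d.reshape(-1,1)-m["t"])@m["R"]).reshape(*d.shape,3)
def rowfit(P):  # 4 points, left to right -> centre, angle, spacing residual
    a=np.array([.111,.037,-.037,-.111]);P=P[:,:2];c=P.mean(0);k=a@(P-c)/(a@a)
    return c,np.arctan2(-k[0],k[1]),np.hypot(*k),P-c-np.outer(a,k)
E
python3 - <<'E'
from h import *
f=np.load("top0.npz");i,d,m=f["i"],f["d"],f
W=cloud(m,d);hsv=cv2.cvtColor(i,cv2.COLOR_BGR2HSV)
def comps(mask,roi,mn):
    M=np.zeros(mask.shape,np.uint8);y0,y1,x0,x1=roi;M[y0:y1,x0:x1]=mask[y0:y1,x0:x1]
    M=cv2.morphologyEx(M,cv2.MORPH_OPEN,np.ones((3,3)))
    n,l,s,c=cv2.connectedComponentsWithStats(M);k=[j for j in range(1,n) if s[j,4]>mn]
    return [(c[j],s[j]) for j in sorted(k,key=lambda j:c[j][0])]
g=comps((hsv[...,1]<70).astype(np.uint8),(232,272,216,364),300)
for c,s in g: print("pad",c,s,toworld(m,[c],.008)[0])
if len(g)==4: print(rowfit(toworld(m,[c for c,_ in g],.008)))
# coasters + coords of tops from depth
for n,(u,v) in dict(cream=(232,190),black=(268,191),brown=(304,190),tamper=(341,189)).items():
    w=W[v-25:v+25,u-17:u+18].reshape(-1,3)
    zt=np.percentile(w[:,2],99); q=w[w[:,2]>zt-.008]
    print(n,"ztop",zt,"c",(q.min(0)+q.max(0))/2,q.mean(0),len(q))
print("tray z",W[251,272],W[251,308],"table",W[285,280], "pinks",W[190,176],W[180,398])
E
python3 -c "
import cv2;i=cv2.imread('pics/top0.png')[150:290,160:460];cv2.imwrite('pics/c.png',cv2.resize(i,(780,364),interpolation=cv2.INTER_CUBIC))"
```

```text
pad [237.00224467 251.10998878] [221 235  33  34 891] [ 0.41599588 -0.12771103  0.008     ]
pad [272.48004435 251.50886918] [256 235  34  34 902] [ 0.41372051 -0.20178553  0.008     ]
pad [308.19397993 252.02564103] [292 236  34  33 897] [ 0.41118946 -0.27605514  0.008     ]
pad [343.98364231 252.58124318] [327 236  35  34 917] [ 0.40857324 -0.35021134  0.008     ]
(array([ 0.41236977, -0.23894076]), np.float64(-0.03341966241723649), np.float64(1.0029526633871064), array([[-9.37385014e-05, -3.58526843e-05],
       [ 1.10791687e-04,  6.67055831e-05],
       [ 5.96321292e-05, -2.58531132e-05],
       [-7.66853153e-05, -4.99978557e-06]]))
cream ztop 0.07514320686678479 c [ 0.48252926 -0.17518126  0.55787344] [ 0.53644424 -0.12567224  0.09241165] 372
black ztop 0.07498460972467637 c [ 0.48365122 -0.21111531  0.55779549] [ 0.53637327 -0.19515816  0.08930828] 384
brown ztop 0.07488722005626626 c [ 0.48179927 -0.27132951  0.55773887] [ 0.53684739 -0.27115953  0.0792632 ] 382
tamper ztop 0.0937482199622153 c [ 0.47647575 -0.30329418  0.56716231] [ 0.52949765 -0.33862557  0.11671139] 218
tray z [ 0.41480281 -0.20077299  0.00736227] [ 0.41332295 -0.27570712  0.00784782] table [ 3.43918270e-01 -2.15893758e-01  2.26813143e-04] pinks [ 0.54084496 -0.01114601  0.05640037] [ 0.55021424 -0.456986    0.06054591]
```

View pics/c.png

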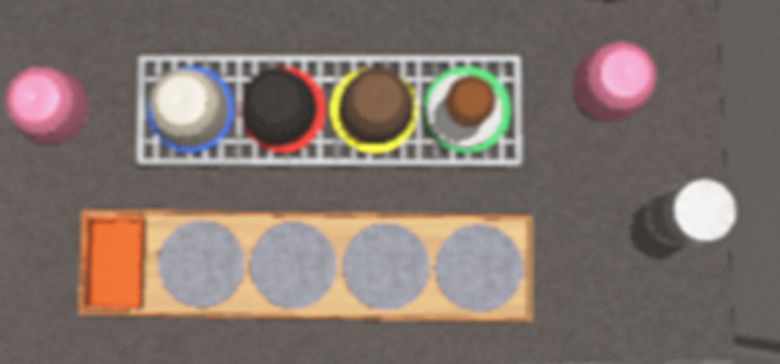

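Top view, left to right: cream/blue (232,190), black/red (268,191), brown/yellow (304,190) and tamper/green (341,189). The pads are at (237,251), (272,251), (308,252) and (344,253). The depth has gaps that need filtering.

Run:
```python
from h import *
f=np.load("top0.npz");i,d,m=f["i"],f["d"],f
W=cloud(m,d);W[d==0]=np.nan;hsv=cv2.cvtColor(i,cv2.COLOR_BGR2HSV)
T=[]
for n,u,zt in (("cream",232,.071),("black",268,.071),("brown",304,.071),("tamper",341,.091)):
    w=W[165:217,u-19:u+20].reshape(-1,3)
    q=w[(w[:,2]>zt-.012)&(w[:,2]<zt+.012)]
    T.append(np.median(q,0));print(n,q.min(0),q.max(0),np.median(q,0),q.mean(0),len(q))
print(rowfit(np.array(T)))
C=[]
H,S=hsv[...,0].astype(int),hsv[...,1]
for n,lo,hi,u in(("blue",100,125,232),("red",0,0,268),("yel",23,35,304),("grn",45,90,341)):
    mk=((H<=6)|(H>=174)) if n=="red" else (H>=lo)&(H<=hi)
    mk=mk&(S>110)&(hsv[...,2]>90);M=np.zeros_like(mk,dtype=np.uint8);M[168:215,u-20:u+21]=mk[168:215,u-20:u+21]
    p=cv2.findNonZero(M)[:,0];(c,r)=cv2.minEnclosingCircle(p.astype(np.float32))
    h=cv2.convexHull(p)[:,0];A=np.c_[2*h,np.ones(len(h))];x=np.linalg.lstsq(A.astype(float),(h.astype(float)**2).sum(1),rcond=None)[0]
    C.append(toworld(m,[c],.015)[0]);print(n,len(p),c,r,C[-1],toworld(m,[x[:2]],.015)[0])
print(rowfit(np.array(C)))
# rack outline
M=((S<60)&(hsv[...,2]>110)).astype(np.uint8);K=np.zeros_like(M);K[167:216,208:364]=M[167:216,208:364]
r=cv2.minAreaRect(cv2.findNonZero(K));print(r,toworld(m,[r[0]],.012))
```

```text
cream [ 0.5150195  -0.14933153  0.05929786] [ 0.56617736 -0.0968413   0.07726134] [ 0.53847095 -0.12445184  0.0701258 ] [ 0.53889956 -0.12384922  0.0690184 ] 529
black [ 0.51356204 -0.2196031   0.05925416] [ 0.56459029 -0.16940847  0.0775135 ] [ 0.53799816 -0.19430394  0.07013791] [ 0.53808498 -0.19445206  0.06921538] 534
brown [ 0.51196673 -0.29743623  0.05949942] [ 0.56271747 -0.24545012  0.077257  ] [ 0.53676741 -0.27130617  0.07061701] [ 0.53690791 -0.27143828  0.06938789] 531
tamper [ 0.51458831 -0.36059645  0.07907171] [ 0.55193647 -0.32328746  0.0952424 ] [ 0.53258099 -0.34067772  0.08899   ] [ 0.53270961 -0.34107166  0.0881621 ] 304
(array([ 0.53645438, -0.23268492]), np.float64(-0.026039499022066797), np.float64(0.9809810427012259), array([[-0.00081852, -0.0006189 ],
       [ 0.00059875,  0.00209698],
       [ 0.00125807, -0.00233726],
       [-0.00103829,  0.00085918]]))
blue 141 (233.04507446289062, 191.65257263183594) 16.912797927856445 [ 0.54029714 -0.12154997  0.015     ] [ 0.54033515 -0.12163392  0.015     ]
red 225 (268.5687255859375, 191.89002990722656) 16.899707794189453 [ 0.53809736 -0.19608861  0.015     ] [ 0.53849317 -0.1963227   0.015     ]
yel 276 (303.19049072265625, 192.04762268066406) 17.35466766357422 [ 0.53612118 -0.26845603  0.015     ] [ 0.53589982 -0.26827361  0.015     ]
grn 148 (339.2796325683594, 191.939208984375) 16.846981048583984 [ 0.53464544 -0.34364211  0.015     ] [ 0.53477973 -0.3434566   0.015     ]
(array([ 0.53729028, -0.23243418]), np.float64(-0.025624170966647448), np.float64(0.9984951398388663), array([[ 1.67166919e-04,  8.76349059e-05],
       [-1.39484050e-04, -5.86624783e-04],
       [-2.22532658e-04,  9.10344847e-04],
       [ 1.94849789e-04, -4.11354971e-04]]))
((286.0, 192.0), (44.0, 150.0), 90.0) [[ 0.5374227  -0.23250382  0.012     ]]
```

The fits agree: coaster and pad spacing are within 1 mm, and the heights match. The mirror mapping is cream → right pad, black → 2nd from right, brown → 2nd from left, tamper → left pad. I'll start with cream.

Careful with the scale: shifts go in shares of 60 cm and turns go in shares of pi/2 rad. That gives: 45.8 cm / 60 = 0.7633, 39.3 cm / 60 = 0.655, 1.297 rad / 1.5708 = 0.8257.

>>> {"fn": "step_arm", "kwargs": {"rows": [{"jaw": -1,"dx": 0.0667,"dy": 0.075,"dz": 0,"turn": 0.0828},{"jaw": -1,"dx": 0.1333,"dy": 0.15,"dz": 0,"turn": 0.1655},{"jaw": -1,"dx": 0.2,"dy": 0.225,"dz": 0,"turn": 0.2483},{"jaw": -1,"dx": 0.2667,"dy": 0.3,"dz": 0,"turn": 0.331},{"jaw": -1,"dx": 0.3333,"dy": 0.375,"dz": 0,"turn": 0.4138},{"jaw": -1,"dx": 0.4,"dy": 0.45,"dz": -0.0333,"turn": 0.4966},{"jaw": -1,"dx": 0.4667,"dy": 0.525,"dz": -0.0667,"turn": 0.5793},{"jaw": -1,"dx": 0.5333,"dy": 0.6,"dz": -0.1,"turn": 0.6621},{"jaw": -1,"dx": 0.5833,"dy": 0.6667,"dz": -0.1167,"turn": 0.7448},{"jaw": -1,"dx": 0.655,"dy": 0.7633,"dz": -0.15,"turn": 0.8257},{"jaw": -1,"dx": 0.655,"dy": 0.7633,"dz": -0.15,"turn": 0.8257},{"jaw": -1,"dx": 0.655,"dy": 0.7633,"dz": -0.15,"turn": 0.8257}], "grip_force": 40}}

```text
time: 1.3
tcp_pos: [0.5318, -0.1333, 0.163]
orientation: [-2.25, -2.193, 0.0]
force: [0.5, -0.8, -0.2]
grip_width: 0.0852
grasp_force: 0.0
```

>>> {"fn": "step_arm", "kwargs": {"rows": [{"jaw": -1,"dx": 0,"dy": 0,"dz": 0,"turn": 0},{"jaw": -1,"dx": 0,"dy": 0,"dz": 0,"turn": 0},{"jaw": -1,"dx": 0,"dy": 0,"dz": 0,"turn": 0}]}}

```text
time: 1.6
tcp_pos: [0.5307, -0.1359, 0.164]
orientation: [2.251, 2.191, -0.001]
force: [0.0, -0.6, 1.0]
grip_width: 0.0855
grasp_force: 0.0
```

Run:
```python
from workcell import state, read_camera, camera_model
import cv2,numpy as np
from scipy.spatial.transform import Rotation as Ro
from h import *
s=state();print(s["tcp_pos"],s["joint_positions"].round(3));R=Ro.from_rotvec(s["orientation"]).as_matrix();print(R.round(3))
m=camera_model("wrist");i,d=read_camera("wrist")
W=cloud(m,d);W[d==0]=np.nan
for n,z,x,y in(("cream",.071,.540,-.1235),("black",.071,.539,-.195),("brown",.071,.537,-.2705)):
    k=(abs(W[...,2]-z)<.004)&(np.hypot(W[...,0]-x,W[...,1]-y)<.036);q=W[k]
    if len(q): print(n,len(q),q.mean(0),(q.min(0)+q.max(0))/2)
cv2.imwrite("pics/w1.png",i)
```

```text
[ 0.53073332 -0.13587968  0.16404746] [-3.120e-01 -4.900e-02  1.525e+00 -1.000e-03  1.666e+00 -2.860e-01]
[[ 0.027  1.    -0.   ]
 [ 1.    -0.027 -0.001]
 [-0.001 -0.    -1.   ]]
cream 2308 [ 0.53966138 -0.11804985  0.0696942 ] [ 0.53939479 -0.11898612  0.06969809]
black 1750 [ 0.53904953 -0.1886319   0.06966777] [ 0.5391013  -0.1899319   0.06938069]
brown 812 [ 0.53696543 -0.25939319  0.06942459] [ 0.53799785 -0.25945194  0.06935805]
```

View pics/w1.png

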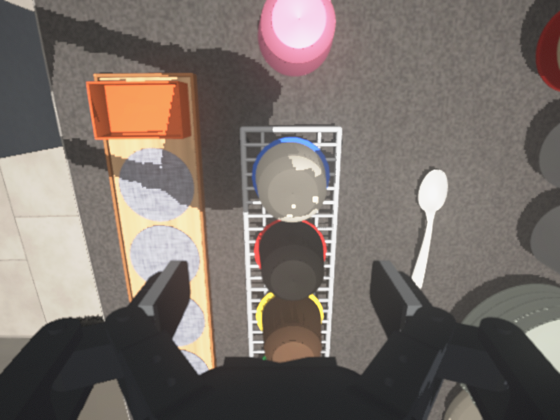

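The wrist view shows cream at (291,180), black at (291,262), brown at (292,325), and pads at (157,184) and (165,252). I'll check the wrist calibration against the pads and coasters.

Run:
```python
from workcell import camera_model
from h import *
m=camera_model("wrist");i=cv2.imread("pics/w1.png");hsv=cv2.cvtColor(i,cv2.COLOR_BGR2HSV)
H,S=hsv[...,0].astype(int),hsv[...,1]
for n,mk,(y0,y1,x0,x1) in (("blue",(H>95)&(H<130)&(S>80),(125,235,240,345)),("pad2",(S<45)&(hsv[...,2]>90),(218,290,128,205)),("red",((H<=6)|(H>173))&(S>110),(205,300,240,345))):
    M=np.zeros(H.shape,np.uint8);M[y0:y1,x0:x1]=mk[y0:y1,x0:x1];M=cv2.morphologyEx(M,cv2.MORPH_OPEN,np.ones((3,3)))
    h=cv2.convexHull(cv2.findNonZero(M))[:,0]
    z=.008 if n=="pad2" else .015
    w=toworld(m,h,z)
    print(n,w.min(0),w.max(0),(w.min(0)+w.max(0))/2)
```

```text
blue [ 0.50596752 -0.12616958  0.015     ] [ 0.57380389 -0.08451988  0.015     ] [ 0.5398857  -0.10534473  0.015     ]
pad2 [ 0.37871328 -0.23538186  0.008     ] [ 0.44846149 -0.15744878  0.008     ] [ 0.41358739 -0.19641532  0.008     ]
red [ 0.50412209 -0.20526758  0.015     ] [ 0.5732906  -0.16080211  0.015     ] [ 0.53870635 -0.18303484  0.015     ]
```

To row units: -8 cm / 60 = -0.1333, 1.5 cm / 60 = 0.025.

>>> {"fn": "step_arm", "kwargs": {"rows": [{"jaw": -1,"dx": 0.015,"dy": 0.025,"dz": 0,"turn": 0},{"jaw": -1,"dx": 0.015,"dy": 0.025,"dz": -0.0333,"turn": 0},{"jaw": -1,"dx": 0.015,"dy": 0.025,"dz": -0.0667,"turn": 0},{"jaw": -1,"dx": 0.015,"dy": 0.025,"dz": -0.1,"turn": 0},{"jaw": -1,"dx": 0.015,"dy": 0.025,"dz": -0.1333,"turn": 0},{"jaw": -1,"dx": 0.015,"dy": 0.025,"dz": -0.1333,"turn": 0},{"jaw": -1,"dx": 0.015,"dy": 0.025,"dz": -0.1333,"turn": 0},{"jaw": -1,"dx": 0.015,"dy": 0.025,"dz": -0.1333,"turn": 0}]}}

```text
time: 2.45
tcp_pos: [0.5407, -0.121, 0.0858]
orientation: [2.25, 2.189, 0.002]
force: [-0.4, 0.2, -0.0]
grip_width: 0.0855
grasp_force: 0.0
```

>>> {"fn": "step_arm", "kwargs": {"rows": [{"jaw": -1,"dx": 0,"dy": 0,"dz": -0.0333,"turn": 0},{"jaw": -1,"dx": 0,"dy": 0,"dz": -0.0683,"turn": 0},{"jaw": -1,"dx": 0,"dy": 0,"dz": -0.0683,"turn": 0},{"jaw": -1,"dx": 0,"dy": 0,"dz": -0.0683,"turn": 0},{"jaw": 1,"dx": 0,"dy": 0,"dz": -0.0683,"turn": 0},{"jaw": 1,"dx": 0,"dy": 0,"dz": -0.0683,"turn": 0},{"jaw": 1,"dx": 0,"dy": 0,"dz": -0.0683,"turn": 0},{"jaw": 1,"dx": 0,"dy": 0,"dz": -0.0683,"turn": 0},{"jaw": 1,"dx": 0,"dy": 0,"dz": -0.0683,"turn": 0},{"jaw": 1,"dx": 0,"dy": 0,"dz": -0.0683,"turn": 0},{"jaw": 1,"dx": 0,"dy": 0,"dz": -0.0683,"turn": 0}], "grip_force": 40}}

```text
time: 3.55
tcp_pos: [0.5412, -0.1205, 0.0451]
orientation: [2.248, 2.19, 0.002]
force: [-1.0, 0.4, 5.6]
grip_width: 0.0555
grasp_force: 42.7
```

To row units: -22.9 cm / 60 = -0.3817, -13.2 cm / 60 = -0.22.

>>> {"fn": "step_arm", "kwargs": {"rows": [{"jaw": 1,"dz": 0.0167,"dx": 0,"dy": 0,"turn": 0},{"jaw": 1,"dz": 0.05,"dx": 0,"dy": 0,"turn": 0},{"jaw": 1,"dz": 0.1,"dx": 0,"dy": 0,"turn": 0},{"jaw": 1,"dz": 0.15,"dx": 0,"dy": 0,"turn": 0},{"jaw": 1,"dz": 0.1667,"dx": -0.0333,"dy": -0.05,"turn": 0},{"jaw": 1,"dz": 0.1667,"dx": -0.0667,"dy": -0.1,"turn": 0},{"jaw": 1,"dz": 0.1667,"dx": -0.1,"dy": -0.1667,"turn": 0},{"jaw": 1,"dz": 0.1667,"dx": -0.1333,"dy": -0.2333,"turn": 0},{"jaw": 1,"dz": 0.1667,"dx": -0.1667,"dy": -0.3,"turn": 0},{"jaw": 1,"dz": 0.1667,"dx": -0.2,"dy": -0.35,"turn": 0},{"jaw": 1,"dz": 0.1667,"dx": -0.22,"dy": -0.3817,"turn": 0},{"jaw": 1,"dz": 0.1667,"dx": -0.22,"dy": -0.3817,"turn": 0}]}}

```text
time: 4.75
tcp_pos: [0.4063, -0.3514, 0.1434]
orientation: [2.254, 2.188, -0.002]
force: [0.2, 0.9, -0.7]
grip_width: 0.0555
grasp_force: 42.4
```

>>> {"fn": "step_arm", "kwargs": {"rows": [{"jaw": 1,"dz": 0,"dx": 0,"dy": 0,"turn": 0},{"jaw": 1,"dz": 0,"dx": 0,"dy": 0,"turn": 0},{"jaw": 1,"dz": 0,"dx": 0,"dy": 0,"turn": 0}]}}

```text
time: 5.05
tcp_pos: [0.4088, -0.3483, 0.143]
orientation: [2.248, 2.194, 0.0]
force: [0.4, -0.0, -1.7]
grip_width: 0.0549
grasp_force: 42.4
```

To row units: -10.4 cm / 60 = -0.1733, -10.1 cm / 60 = -0.1683.

>>> {"fn": "step_arm", "kwargs": {"rows": [{"jaw": 1,"dz": -0.0333,"dx": 0,"dy": -0.0017,"turn": 0},{"jaw": 1,"dz": -0.0667,"dx": 0,"dy": -0.0017,"turn": 0},{"jaw": 1,"dz": -0.1,"dx": 0,"dy": -0.0017,"turn": 0},{"jaw": 1,"dz": -0.1333,"dx": 0,"dy": -0.0017,"turn": 0},{"jaw": 1,"dz": -0.1583,"dx": 0,"dy": -0.0017,"turn": 0},{"jaw": 1,"dz": -0.1683,"dx": 0,"dy": -0.0017,"turn": 0},{"jaw": 1,"dz": -0.1733,"dx": 0,"dy": -0.0017,"turn": 0},{"jaw": 1,"dz": -0.1733,"dx": 0,"dy": -0.0017,"turn": 0},{"jaw": 1,"dz": -0.1733,"dx": 0,"dy": -0.0017,"turn": 0}]}}

```text
time: 5.95
tcp_pos: [0.4086, -0.3506, 0.04]
orientation: [2.249, 2.191, 0.0]
force: [0.4, 0.8, -1.7]
grip_width: 0.0553
grasp_force: 42.4
```

To row units: 10 cm / 60 = 0.1667, 7 cm / 60 = 0.1167.

>>> {"fn": "step_arm", "kwargs": {"rows": [{"jaw": 1,"dz": -0.0033,"dx": 0,"dy": 0,"turn": 0},{"jaw": 1,"dz": -0.0033,"dx": 0,"dy": 0,"turn": 0},{"jaw": -1,"dz": -0.0033,"dx": 0,"dy": 0,"turn": 0},{"jaw": -1,"dz": -0.0033,"dx": 0,"dy": 0,"turn": 0},{"jaw": -1,"dz": -0.0033,"dx": 0,"dy": 0,"turn": 0},{"jaw": -1,"dz": -0.0033,"dx": 0,"dy": 0,"turn": 0},{"jaw": -1,"dz": -0.0033,"dx": 0,"dy": 0,"turn": 0},{"jaw": -1,"dz": 0.0167,"dx": 0,"dy": 0,"turn": 0},{"jaw": -1,"dz": 0.0667,"dx": 0,"dy": 0,"turn": 0},{"jaw": -1,"dz": 0.1167,"dx": 0,"dy": 0,"turn": 0},{"jaw": -1,"dz": 0.1667,"dx": 0,"dy": 0,"turn": 0},{"jaw": -1,"dz": 0.1667,"dx": 0,"dy": 0,"turn": 0}]}}

```text
time: 7.15
tcp_pos: [0.4098, -0.3518, 0.1456]
orientation: [2.243, 2.186, 0.0]
force: [-0.2, 0.7, 0.6]
grip_width: 0.0853
grasp_force: 0.0
```

```bash
cat > look.py <<'E'
import sys
from workcell import state, read_camera, camera_model
from h import *
print(state()["tcp_pos"]);m=camera_model("top");i,d=read_camera("top");W=cloud(m,d);W[d==0]=np.nan
cv2.imwrite(f"pics/{sys.argv[1]}.png",cv2.resize(i[150:290,160:460],(780,364)))
c=np.array([.4124,-.2389]);t=-.0334
for y in(.111,.037,-.037,-.111):
    g=c+y*np.array([-np.sin(t),np.cos(t)])
    k=(W[...,2]>.054)&(W[...,2]<.09)&(np.hypot(W[...,0]-g[0],W[...,1]-g[1])<.04);q=W[k]
    if len(q)>50:print(y,len(q),"ztop",np.percentile(q[:,2],90),"err mid",((q.min(0)+q.max(0))/2)[:2]-g,"mean",q.mean(0)[:2]-g)
E
python3 look.py t1
```

```text
[ 0.40981177 -0.35178998  0.14563648]
```

View pics/t1.png

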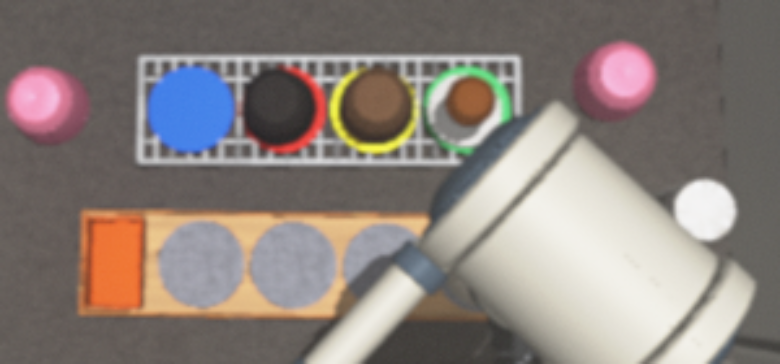

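The blue coaster (191,109) is now empty; the arm hides the right pad. On to black.

To row units: 15.7 cm / 60 = 0.2617, 12.9 cm / 60 = 0.215.

>>> {"fn": "step_arm", "kwargs": {"rows": [{"jaw": -1,"dz": 0,"dx": 0.05,"dy": 0.0667,"turn": 0},{"jaw": -1,"dz": 0,"dx": 0.1,"dy": 0.1333,"turn": 0},{"jaw": -1,"dz": 0,"dx": 0.15,"dy": 0.1917,"turn": 0},{"jaw": -1,"dz": 0,"dx": 0.2,"dy": 0.2417,"turn": 0},{"jaw": -1,"dz": 0,"dx": 0.215,"dy": 0.2617,"turn": 0},{"jaw": -1,"dz": 0,"dx": 0.215,"dy": 0.2617,"turn": 0},{"jaw": -1,"dz": -0.05,"dx": 0.215,"dy": 0.2617,"turn": 0},{"jaw": -1,"dz": -0.0833,"dx": 0.215,"dy": 0.2617,"turn": 0},{"jaw": -1,"dz": -0.0833,"dx": 0.215,"dy": 0.2617,"turn": 0},{"jaw": -1,"dz": -0.0833,"dx": 0.215,"dy": 0.2617,"turn": 0},{"jaw": -1,"dz": -0.0833,"dx": 0.215,"dy": 0.2617,"turn": 0}]}}

```text
time: 8.3
tcp_pos: [0.5373, -0.1941, 0.0905]
orientation: [2.25, 2.19, 0.001]
force: [0.3, 0.2, -0.3]
grip_width: 0.0851
grasp_force: 0.0
```

```bash
python3 look.py t2
```

```text
[ 0.53733796 -0.19413507  0.09051596]
-0.111 528 ztop 0.06719531832460297 err mid [-0.0003333 -0.0027154] mean [-0.00053012 -0.00212305]
```

View pics/t2.png

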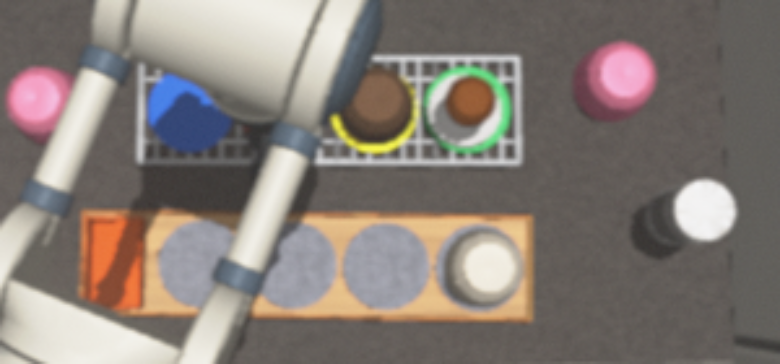

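Cream stands on the right pad (480,267), within 3 mm. Next is gripping black.

To row units: -4.5 cm / 60 = -0.075, -2 cm / 60 = -0.0333.

>>> {"fn": "step_arm", "kwargs": {"rows": [{"jaw": -1,"dx": 0.0017,"dy": 0,"dz": -0.0333,"turn": 0},{"jaw": -1,"dx": 0.0017,"dy": 0,"dz": -0.075,"turn": 0},{"jaw": -1,"dx": 0.0017,"dy": 0,"dz": -0.075,"turn": 0},{"jaw": -1,"dx": 0.0017,"dy": 0,"dz": -0.075,"turn": 0},{"jaw": 1,"dx": 0.0017,"dy": 0,"dz": -0.075,"turn": 0},{"jaw": 1,"dx": 0.0017,"dy": 0,"dz": -0.075,"turn": 0},{"jaw": 1,"dx": 0.0017,"dy": 0,"dz": -0.075,"turn": 0},{"jaw": 1,"dx": 0.0017,"dy": 0,"dz": -0.075,"turn": 0},{"jaw": 1,"dx": 0.0017,"dy": 0,"dz": -0.075,"turn": 0},{"jaw": 1,"dx": 0.0017,"dy": 0,"dz": -0.075,"turn": 0}], "grip_force": 40}}

```text
time: 9.35
tcp_pos: [0.5393, -0.1936, 0.0464]
orientation: [2.247, 2.19, 0.002]
force: [-0.1, 0.7, 5.3]
grip_width: 0.0549
grasp_force: 42.7
```

To row units: -12.8 cm / 60 = -0.2133, -8.2 cm / 60 = -0.1367.

>>> {"fn": "step_arm", "kwargs": {"rows": [{"jaw": 1,"dz": 0.0167,"dx": 0,"dy": 0,"turn": 0},{"jaw": 1,"dz": 0.05,"dx": 0,"dy": 0,"turn": 0},{"jaw": 1,"dz": 0.1,"dx": 0,"dy": 0,"turn": 0},{"jaw": 1,"dz": 0.15,"dx": 0,"dy": 0,"turn": 0},{"jaw": 1,"dz": 0.1667,"dx": -0.0333,"dy": -0.025,"turn": 0},{"jaw": 1,"dz": 0.1667,"dx": -0.0833,"dy": -0.05,"turn": 0},{"jaw": 1,"dz": 0.1667,"dx": -0.1333,"dy": -0.0833,"turn": 0},{"jaw": 1,"dz": 0.1667,"dx": -0.1833,"dy": -0.1167,"turn": 0},{"jaw": 1,"dz": 0.1667,"dx": -0.2133,"dy": -0.1367,"turn": 0},{"jaw": 1,"dz": 0.1667,"dx": -0.2133,"dy": -0.1367,"turn": 0},{"jaw": 1,"dz": 0.1667,"dx": -0.2133,"dy": -0.1367,"turn": 0},{"jaw": 1,"dz": 0.1667,"dx": -0.2133,"dy": -0.1367,"turn": 0}]}}

```text
time: 10.55
tcp_pos: [0.4107, -0.2747, 0.1441]
orientation: [2.249, 2.193, 0.001]
force: [0.1, 0.4, -1.3]
grip_width: 0.0551
grasp_force: 42.4
```

To row units: -8.5 cm / 60 = -0.1417, -8 cm / 60 = -0.1333.

>>> {"fn": "step_arm", "kwargs": {"rows": [{"jaw": 1,"dz": -0.0333,"dx": 0,"dy": 0,"turn": 0},{"jaw": 1,"dz": -0.0667,"dx": 0,"dy": 0,"turn": 0},{"jaw": 1,"dz": -0.1,"dx": 0,"dy": 0,"turn": 0},{"jaw": 1,"dz": -0.1333,"dx": 0,"dy": 0,"turn": 0},{"jaw": 1,"dz": -0.1417,"dx": 0,"dy": 0,"turn": 0},{"jaw": 1,"dz": -0.1417,"dx": 0,"dy": 0,"turn": 0},{"jaw": 1,"dz": -0.1417,"dx": 0,"dy": 0,"turn": 0},{"jaw": 1,"dz": -0.1417,"dx": 0,"dy": 0,"turn": 0}]}}

```text
time: 11.35
tcp_pos: [0.4109, -0.2755, 0.0603]
orientation: [2.248, 2.191, 0.001]
force: [0.4, -0.4, -1.1]
grip_width: 0.0552
grasp_force: 42.4
```

To row units: 6 cm / 60 = 0.1, -2.15 cm / 60 = -0.0358.

>>> {"fn": "step_arm", "kwargs": {"rows": [{"jaw": 1,"dz": -0.025,"dx": 0,"dy": 0,"turn": 0},{"jaw": 1,"dz": -0.0358,"dx": 0,"dy": 0,"turn": 0},{"jaw": 1,"dz": -0.0358,"dx": 0,"dy": 0,"turn": 0},{"jaw": 1,"dz": -0.0358,"dx": 0,"dy": 0,"turn": 0},{"jaw": -1,"dz": -0.0358,"dx": 0,"dy": 0,"turn": 0},{"jaw": -1,"dz": -0.0358,"dx": 0,"dy": 0,"turn": 0},{"jaw": -1,"dz": -0.0358,"dx": 0,"dy": 0,"turn": 0},{"jaw": -1,"dz": -0.0358,"dx": 0,"dy": 0,"turn": 0},{"jaw": -1,"dz": -0.0358,"dx": 0,"dy": 0,"turn": 0},{"jaw": -1,"dz": 0,"dx": 0,"dy": 0,"turn": 0},{"jaw": -1,"dz": 0.05,"dx": 0,"dy": 0,"turn": 0},{"jaw": -1,"dz": 0.1,"dx": 0,"dy": 0,"turn": 0}]}}

```text
time: 12.55
tcp_pos: [0.4097, -0.2749, 0.1192]
orientation: [-2.249, -2.191, 0.0]
force: [0.0, -0.1, 0.1]
grip_width: 0.0853
grasp_force: 0.0
```

>>> {"fn": "step_arm", "kwargs": {"rows": [{"jaw": -1,"dz": 0.0417,"dx": 0,"dy": 0,"turn": 0},{"jaw": -1,"dz": 0.0417,"dx": 0.05,"dy": 0.0033,"turn": 0},{"jaw": -1,"dz": 0.0417,"dx": 0.1,"dy": 0.0083,"turn": 0},{"jaw": -1,"dz": 0.0417,"dx": 0.15,"dy": 0.0083,"turn": 0},{"jaw": -1,"dz": 0.0417,"dx": 0.2,"dy": 0.0083,"turn": 0},{"jaw": -1,"dz": 0.0417,"dx": 0.2117,"dy": 0.0083,"turn": 0},{"jaw": -1,"dz": 0,"dx": 0.2117,"dy": 0.0083,"turn": 0},{"jaw": -1,"dz": -0.05,"dx": 0.2117,"dy": 0.0083,"turn": 0},{"jaw": -1,"dz": -0.05,"dx": 0.2117,"dy": 0.0083,"turn": 0},{"jaw": -1,"dz": -0.05,"dx": 0.2117,"dy": 0.0083,"turn": 0},{"jaw": -1,"dz": -0.05,"dx": 0.2117,"dy": 0.0083,"turn": 0}]}}

```text
time: 13.65
tcp_pos: [0.5376, -0.2707, 0.091]
orientation: [2.249, 2.19, 0.001]
force: [0.5, 0.0, -0.6]
grip_width: 0.0851
grasp_force: 0.0
```

```bash
python3 look.py t3
```

```text
[ 0.53758184 -0.27068587  0.09101218]
-0.037 204 ztop 0.06718781349525078 err mid [-0.00439225 -0.00738016] mean [-0.0064212 -0.0115814]
-0.111 532 ztop 0.06723827670331238 err mid [-0.00023916 -0.002637  ] mean [-0.00053342 -0.00206985]
```

View pics/t3.png

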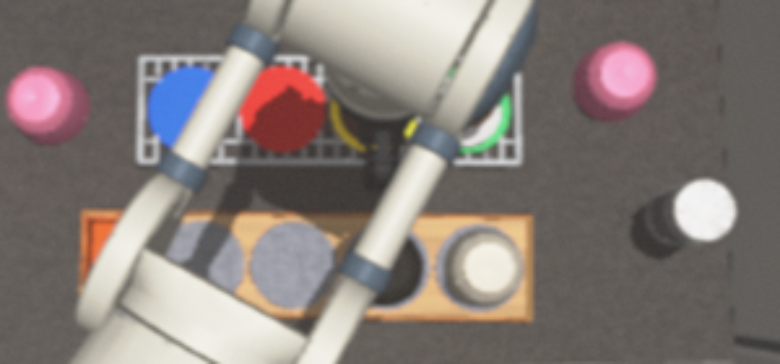

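Black stands on its pad (390,268), partly hidden by the forearm, which skews its reading. Now brown.

To row units: -4.5 cm / 60 = -0.075, -2 cm / 60 = -0.0333.

>>> {"fn": "step_arm", "kwargs": {"rows": [{"jaw": -1,"dx": 0,"dy": 0,"dz": -0.0333,"turn": 0},{"jaw": -1,"dx": 0,"dy": 0,"dz": -0.075,"turn": 0},{"jaw": -1,"dx": 0,"dy": 0,"dz": -0.075,"turn": 0},{"jaw": -1,"dx": 0,"dy": 0,"dz": -0.075,"turn": 0},{"jaw": 1,"dx": 0,"dy": 0,"dz": -0.075,"turn": 0},{"jaw": 1,"dx": 0,"dy": 0,"dz": -0.075,"turn": 0},{"jaw": 1,"dx": 0,"dy": 0,"dz": -0.075,"turn": 0},{"jaw": 1,"dx": 0,"dy": 0,"dz": -0.075,"turn": 0},{"jaw": 1,"dx": 0,"dy": 0,"dz": -0.075,"turn": 0},{"jaw": 1,"dx": 0,"dy": 0,"dz": -0.075,"turn": 0}], "grip_force": 40}}

```text
time: 14.7
tcp_pos: [0.5382, -0.2708, 0.0465]
orientation: [2.247, 2.19, 0.002]
force: [-0.5, 1.2, 6.6]
grip_width: 0.0553
grasp_force: 42.6
```

To row units: -12.4 cm / 60 = -0.2067, 6.9 cm / 60 = 0.115.

>>> {"fn": "step_arm", "kwargs": {"rows": [{"jaw": 1,"dz": 0.0167,"dx": 0,"dy": 0,"turn": 0},{"jaw": 1,"dz": 0.05,"dx": 0,"dy": 0,"turn": 0},{"jaw": 1,"dz": 0.1,"dx": 0,"dy": 0,"turn": 0},{"jaw": 1,"dz": 0.15,"dx": 0,"dy": 0,"turn": 0},{"jaw": 1,"dz": 0.1667,"dx": -0.0333,"dy": 0.025,"turn": 0},{"jaw": 1,"dz": 0.1667,"dx": -0.0833,"dy": 0.05,"turn": 0},{"jaw": 1,"dz": 0.1667,"dx": -0.1333,"dy": 0.0833,"turn": 0},{"jaw": 1,"dz": 0.1667,"dx": -0.1833,"dy": 0.1083,"turn": 0},{"jaw": 1,"dz": 0.1667,"dx": -0.2067,"dy": 0.115,"turn": 0},{"jaw": 1,"dz": 0.1667,"dx": -0.2067,"dy": 0.115,"turn": 0},{"jaw": 1,"dz": 0.1667,"dx": -0.2067,"dy": 0.115,"turn": 0},{"jaw": 1,"dz": 0.1667,"dx": -0.2067,"dy": 0.115,"turn": 0}]}}

```text
time: 15.9
tcp_pos: [0.4137, -0.2015, 0.1441]
orientation: [2.25, 2.192, 0.0]
force: [0.3, 0.9, -1.3]
grip_width: 0.0552
grasp_force: 42.5
```

To row units: -8.5 cm / 60 = -0.1417, -8 cm / 60 = -0.1333.

>>> {"fn": "step_arm", "kwargs": {"rows": [{"jaw": 1,"dz": -0.0333,"dx": 0,"dy": 0,"turn": 0},{"jaw": 1,"dz": -0.0667,"dx": 0,"dy": 0,"turn": 0},{"jaw": 1,"dz": -0.1,"dx": 0,"dy": 0,"turn": 0},{"jaw": 1,"dz": -0.1333,"dx": 0,"dy": 0,"turn": 0},{"jaw": 1,"dz": -0.1417,"dx": 0,"dy": 0,"turn": 0},{"jaw": 1,"dz": -0.1417,"dx": 0,"dy": 0,"turn": 0},{"jaw": 1,"dz": -0.1417,"dx": 0,"dy": 0,"turn": 0},{"jaw": 1,"dz": -0.1417,"dx": 0,"dy": 0,"turn": 0}]}}

```text
time: 16.7
tcp_pos: [0.4139, -0.2016, 0.0603]
orientation: [2.249, 2.191, 0.001]
force: [0.4, -0.1, -1.0]
grip_width: 0.0553
grasp_force: 42.5
```

To row units: 6 cm / 60 = 0.1, 3 cm / 60 = 0.05.

>>> {"fn": "step_arm", "kwargs": {"rows": [{"jaw": 1,"dz": -0.025,"dx": 0,"dy": 0,"turn": 0},{"jaw": 1,"dz": -0.0358,"dx": 0,"dy": 0,"turn": 0},{"jaw": 1,"dz": -0.0358,"dx": 0,"dy": 0,"turn": 0},{"jaw": 1,"dz": -0.0358,"dx": 0,"dy": 0,"turn": 0},{"jaw": -1,"dz": -0.0358,"dx": 0,"dy": 0,"turn": 0},{"jaw": -1,"dz": -0.0358,"dx": 0,"dy": 0,"turn": 0},{"jaw": -1,"dz": -0.0358,"dx": 0,"dy": 0,"turn": 0},{"jaw": -1,"dz": -0.0358,"dx": 0,"dy": 0,"turn": 0},{"jaw": -1,"dz": -0.0358,"dx": 0,"dy": 0,"turn": 0},{"jaw": -1,"dz": 0,"dx": 0,"dy": 0,"turn": 0},{"jaw": -1,"dz": 0.05,"dx": 0,"dy": 0,"turn": 0},{"jaw": -1,"dz": 0.1,"dx": 0,"dy": 0,"turn": 0}]}}

```text
time: 17.9
tcp_pos: [0.4127, -0.2009, 0.1192]
orientation: [-2.249, -2.191, 0.001]
force: [0.2, -0.4, 0.6]
grip_width: 0.0857
grasp_force: 0.0
```

>>> {"fn": "step_arm", "kwargs": {"rows": [{"jaw": -1,"dz": 0.0583,"dx": 0,"dy": 0,"turn": 0},{"jaw": -1,"dz": 0.075,"dx": 0.05,"dy": -0.0583,"turn": 0},{"jaw": -1,"dz": 0.075,"dx": 0.1,"dy": -0.1167,"turn": 0},{"jaw": -1,"dz": 0.075,"dx": 0.15,"dy": -0.175,"turn": 0},{"jaw": -1,"dz": 0.075,"dx": 0.2,"dy": -0.235,"turn": 0},{"jaw": -1,"dz": 0.075,"dx": 0.2,"dy": -0.235,"turn": 0},{"jaw": -1,"dz": 0.0333,"dx": 0.2,"dy": -0.235,"turn": 0},{"jaw": -1,"dz": -0.0167,"dx": 0.2,"dy": -0.235,"turn": 0},{"jaw": -1,"dz": -0.0167,"dx": 0.2,"dy": -0.235,"turn": 0},{"jaw": -1,"dz": -0.0167,"dx": 0.2,"dy": -0.235,"turn": 0},{"jaw": -1,"dz": -0.0167,"dx": 0.2,"dy": -0.235,"turn": 0}]}}

```text
time: 19.0
tcp_pos: [0.5337, -0.3424, 0.1114]
orientation: [2.248, 2.19, 0.001]
force: [-0.2, 0.0, 0.4]
grip_width: 0.0853
grasp_force: 0.0
```

```bash
python3 look.py t4
python3 - <<'E'
from workcell import read_camera
import cv2
i,d=read_camera("wrist");cv2.imwrite("pics/w2.png",i)
E
```

```text
[ 0.53368225 -0.34240136  0.11137137]
0.037 62 ztop 0.06365561963451627 err mid [ 0.01436071 -0.01040815] mean [ 0.01626656 -0.01206342]
-0.037 518 ztop 0.06741348889003551 err mid [-0.00118769  0.00039571] mean [-0.00089656  0.00028455]
-0.111 104 ztop 0.06408903713040809 err mid [-0.00031954 -0.00261827] mean [0.00679415 0.0072035 ]
```

View pics/w2.png

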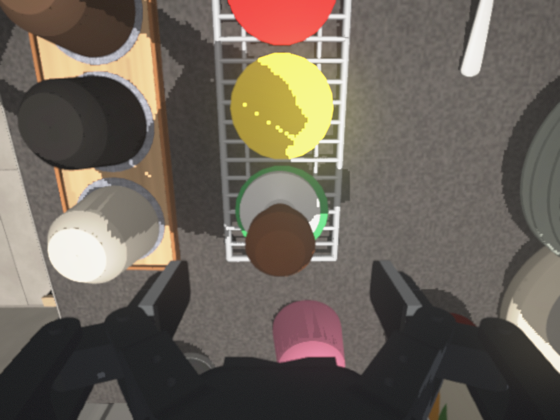

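Cups stand upright on their pads (left side of the view), and the tamper knob (280,240) is midway between the fingers. Gripping it.

To row units: -4.6 cm / 60 = -0.0767, -2 cm / 60 = -0.0333.

>>> {"fn": "step_arm", "kwargs": {"rows": [{"jaw": -1,"dx": 0,"dy": 0,"dz": -0.0333,"turn": 0},{"jaw": -1,"dx": 0,"dy": 0,"dz": -0.0767,"turn": 0},{"jaw": -1,"dx": 0,"dy": 0,"dz": -0.0767,"turn": 0},{"jaw": -1,"dx": 0,"dy": 0,"dz": -0.0767,"turn": 0},{"jaw": 1,"dx": 0,"dy": 0,"dz": -0.0767,"turn": 0},{"jaw": 1,"dx": 0,"dy": 0,"dz": -0.0767,"turn": 0},{"jaw": 1,"dx": 0,"dy": 0,"dz": -0.0767,"turn": 0},{"jaw": 1,"dx": 0,"dy": 0,"dz": -0.0767,"turn": 0},{"jaw": 1,"dx": 0,"dy": 0,"dz": -0.0767,"turn": 0},{"jaw": 1,"dx": 0,"dy": 0,"dz": -0.0767,"turn": 0},{"jaw": 1,"dx": 0,"dy": 0,"dz": -0.0767,"turn": 0},{"jaw": 1,"dx": 0,"dy": 0,"dz": -0.0767,"turn": 0}], "grip_force": 60}}

```text
time: 20.3
tcp_pos: [0.5341, -0.3428, 0.0652]
orientation: [2.247, 2.19, 0.001]
force: [-0.6, 0.3, 6.0]
grip_width: 0.0447
grasp_force: 61.0
```

To row units: 21.5 cm / 60 = 0.3583, -11.8 cm / 60 = -0.1967.

>>> {"fn": "step_arm", "kwargs": {"rows": [{"jaw": 1,"dz": 0.0167,"dx": 0,"dy": 0,"turn": 0},{"jaw": 1,"dz": 0.05,"dx": 0,"dy": 0,"turn": 0},{"jaw": 1,"dz": 0.1,"dx": 0,"dy": 0,"turn": 0},{"jaw": 1,"dz": 0.15,"dx": 0,"dy": 0,"turn": 0},{"jaw": 1,"dz": 0.1667,"dx": -0.0167,"dy": 0.0333,"turn": 0},{"jaw": 1,"dz": 0.1667,"dx": -0.05,"dy": 0.0833,"turn": 0},{"jaw": 1,"dz": 0.1667,"dx": -0.0833,"dy": 0.15,"turn": 0},{"jaw": 1,"dz": 0.1667,"dx": -0.1167,"dy": 0.2167,"turn": 0},{"jaw": 1,"dz": 0.1667,"dx": -0.15,"dy": 0.2833,"turn": 0},{"jaw": 1,"dz": 0.1667,"dx": -0.1833,"dy": 0.3333,"turn": 0},{"jaw": 1,"dz": 0.1667,"dx": -0.1967,"dy": 0.3583,"turn": 0},{"jaw": 1,"dz": 0.1667,"dx": -0.1967,"dy": 0.3583,"turn": 0}]}}

```text
time: 21.5
tcp_pos: [0.4139, -0.1252, 0.1628]
orientation: [-2.247, -2.194, -0.0]
force: [0.2, 0.3, -3.7]
grip_width: 0.0443
grasp_force: 61.6
```

To row units: -8.5 cm / 60 = -0.1417, -8 cm / 60 = -0.1333.

>>> {"fn": "step_arm", "kwargs": {"rows": [{"jaw": 1,"dz": 0,"dx": 0,"dy": 0,"turn": 0},{"jaw": 1,"dz": 0,"dx": 0,"dy": 0,"turn": 0},{"jaw": 1,"dz": -0.0333,"dx": 0,"dy": 0,"turn": 0},{"jaw": 1,"dz": -0.0667,"dx": 0,"dy": 0,"turn": 0},{"jaw": 1,"dz": -0.1,"dx": 0,"dy": 0,"turn": 0},{"jaw": 1,"dz": -0.1333,"dx": 0,"dy": 0,"turn": 0},{"jaw": 1,"dz": -0.1417,"dx": 0,"dy": 0,"turn": 0},{"jaw": 1,"dz": -0.1417,"dx": 0,"dy": 0,"turn": 0},{"jaw": 1,"dz": -0.1417,"dx": 0,"dy": 0,"turn": 0},{"jaw": 1,"dz": -0.1417,"dx": 0,"dy": 0,"turn": 0}]}}

```text
time: 22.5
tcp_pos: [0.4158, -0.1276, 0.0793]
orientation: [2.249, 2.191, 0.001]
force: [-0.8, 0.1, -3.9]
grip_width: 0.0445
grasp_force: 61.6
```

To row units: 6 cm / 60 = 0.1, -2.1 cm / 60 = -0.035.

>>> {"fn": "step_arm", "kwargs": {"rows": [{"jaw": 1,"dz": -0.025,"dx": 0,"dy": 0,"turn": 0},{"jaw": 1,"dz": -0.035,"dx": 0,"dy": 0,"turn": 0},{"jaw": 1,"dz": -0.035,"dx": 0,"dy": 0,"turn": 0},{"jaw": 1,"dz": -0.035,"dx": 0,"dy": 0,"turn": 0},{"jaw": -1,"dz": -0.035,"dx": 0,"dy": 0,"turn": 0},{"jaw": -1,"dz": -0.035,"dx": 0,"dy": 0,"turn": 0},{"jaw": -1,"dz": -0.035,"dx": 0,"dy": 0,"turn": 0},{"jaw": -1,"dz": -0.035,"dx": 0,"dy": 0,"turn": 0},{"jaw": -1,"dz": -0.035,"dx": 0,"dy": 0,"turn": 0},{"jaw": -1,"dz": 0,"dx": 0,"dy": 0,"turn": 0},{"jaw": -1,"dz": 0.05,"dx": 0,"dy": 0,"turn": 0},{"jaw": -1,"dz": 0.1,"dx": 0,"dy": 0,"turn": 0}]}}

```text
time: 23.7
tcp_pos: [0.4147, -0.127, 0.1383]
orientation: [-2.249, -2.192, 0.001]
force: [0.8, 1.0, 0.4]
grip_width: 0.0854
grasp_force: 0.0
```

To row units: 28 cm / 60 = 0.4667, 26 cm / 60 = 0.4333.

>>> {"fn": "step_arm", "kwargs": {"rows": [{"jaw": -1,"dz": 0.05,"dx": 0,"dy": 0,"turn": 0},{"jaw": -1,"dz": 0.1,"dx": 0,"dy": 0.05,"turn": 0},{"jaw": -1,"dz": 0.1333,"dx": 0,"dy": 0.1167,"turn": 0},{"jaw": -1,"dz": 0.1333,"dx": 0,"dy": 0.1833,"turn": 0},{"jaw": -1,"dz": 0.1333,"dx": 0,"dy": 0.25,"turn": 0},{"jaw": -1,"dz": 0.1333,"dx": 0,"dy": 0.3167,"turn": 0},{"jaw": -1,"dz": 0.1333,"dx": 0,"dy": 0.3833,"turn": 0},{"jaw": -1,"dz": 0.1333,"dx": 0,"dy": 0.4333,"turn": 0},{"jaw": -1,"dz": 0.1333,"dx": 0,"dy": 0.4667,"turn": 0},{"jaw": -1,"dz": 0.1333,"dx": 0,"dy": 0.4667,"turn": 0},{"jaw": -1,"dz": 0.1333,"dx": 0,"dy": 0.4667,"turn": 0}]}}

```text
time: 24.8
tcp_pos: [0.415, 0.1528, 0.2177]
orientation: [2.249, 2.193, -0.001]
force: [-0.1, -0.3, 0.6]
grip_width: 0.0857
grasp_force: 0.0
```

```bash
python3 look.py t5
```

```text
[0.41501098 0.15275947 0.21770792]
0.111 314 ztop 0.08527166588472229 err mid [-0.00134585  0.00136377] mean [-0.00114019  0.00019891]
0.037 523 ztop 0.06704197992712883 err mid [-0.0002232  -0.00019199] mean [-0.00046881 -0.00095656]
-0.037 523 ztop 0.06691266340366023 err mid [-0.0011694   0.00032699] mean [-0.00083884  0.00038049]
-0.111 532 ztop 0.06707604691460911 err mid [-0.0003001  -0.00280017] mean [-0.00057208 -0.00205944]
```

View pics/t5.png

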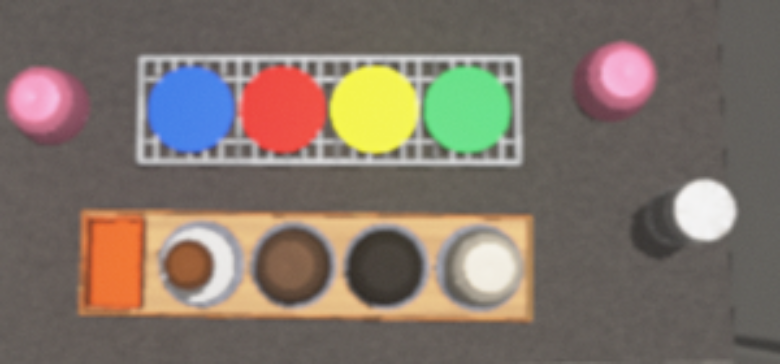

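The tamper (190,265), brown (292,265), black (386,266) and cream (481,267) are all upright and within 3 mm of their pad centres. The rack is empty and the arm is clear, so I'm handing in.

```bash
python3 -c "
from workcell import close_job
print(close_job())"
```

```text
the job is handed in; nothing more can be done
None
```

The job is handed in: tamper, brown cup, black cup and cream cup (left to right) stand upright and released on the tray, measured within 3 mm of their pad centres, at about 25 s of the 83 s allowed; the hand-in call gave no verdict.

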